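Set the pressure foot of a strap creaser

ROBOT

A 6-joint arm with a two-finger parallel gripper is mounted at the origin on a cart in front of the work surface, level with it; the furniture and walls round the work are solid. World frame = base frame: x ahead of the robot, y to its left, z up, the work surface at z = 0. Lengths are in m, angles in rad, forces in N, time in s.
With the tool pointing down it reaches from about 0.275 to 0.75 m from the base axis. Payload 10.2 kg.
Tool frame: the origin (TCP) lies on the mounting face of the last link; the fingertips stand 166 mm ahead of it and the grasp point (between the pads) lies 147 mm ahead of it (grip_depth is the distance from the TCP to the grasp point, in m); z points along the fingers, y is the line along which they close (so a half turn about z gives the same grasp; the last joint's range is limited). The gripper opens to 88 mm and grips with 3 to 60 N. Pads are 18 mm wide; open, the fingers measure 123 mm over their backs; the gripper's body (75 mm by 187 mm) begins 45 mm behind the grasp point.
Start: joints at [0.962, 0.313, 1.498, -0, 1.331, -0.223], TCP at [0.198, 0.486, 0.405] pointing down, gripper open.
Joint ranges: [-2.94, 2.94], [-0.97, 2.17], [0.19, 2.56], [-1.23, 4.37], [0.02, 3.11], [-2.88, 2.88]. Speed limits (rad/s): [2.39, 2.39, 3.01, 3.14, 3.14, 3.14].

INTERFACE

Orientations are given as a rotation vector (axis times angle).
In Python, from cell import * gives the robot as it stands. The module is installed in compiled form; this text tells all that it offers.
- The arm moves only by the tool jog_arm, never from a script. Its argument "moves" is a list of rows, each a list of 5 numbers: the shift along the tool's x, y, z in cm, then the turn about the tool's z in rad, then the gripper command: -1 is fully open, 1 is shut, values between are in proportion. A call has 1 to 12 rows; each row shifts and turns the commanded pose from where the row before left it, along the tool's axes as they then stand; what a row does not reach is not made up. A row lasts 1/12 s, in which the tool goes at most 41.7 mm and 7.16 degrees, less where a joint would pass 70% of its speed; a pose out of reach is approached as far as the arm can. A call with a gripper value outside its range is refused whole. The fingers move at their own pace and stop on an object; "squeeze" is the grip in N (left out, the last holds). Time passes only in rows, so rows that do not move let the fingers close. It gives the time, the measured TCP pose, the force, the opening and the grip force at its end, in the units of the state.
- observe(): the state, without advancing time (a new reading comes with each control period).
- grab_frame(name): name is "scene" or "top" or "wrist"; returns the picture (400x640x3 uint8, red, green, blue); there is no depth.
- camera_info(name): a dict with "K" (3x3 intrinsics, pixels), "R" (3x3) and "t" (3): a world point X has camera coordinates R X + t; the wrist camera has in their place "mount" (4x4, takes a point from camera to tool coordinates, whose origin is the TCP and whose axes are the flange's). Camera axes: x right, y down, z forward; pixel columns grow to the right and rows downward; lengths in m; the calibration is good to about 2 mm. A picture is of the moment at which its call begins: read the wrist's pose just before it. camera_info takes no time and is no camera call.
- sign_off(): hands the job in; it is judged then, once.
The state is a dict: "time": time; "joint_positions": joint angles; "qd": joint speeds; "joint_torque": joint torques, N m; "tool_pos": TCP position; "tcp_rot": TCP orientation; "contact_force": force on the tool from outside, world axes, zero at the start; "wrist_torque": the same for the moment, N m; "finger_gap": opening from 0.0 (shut) to 1.0 (fully open); "gripper_force": force on a finger pad.
Only numpy, scipy, OpenCV 4.12 (cv2) and the standard library are available. Lean on these libraries where they do the work, as an engineer would, in place of code of your own. Each camera call takes 0.05 s, during which the arm holds its last target. There are 200 camera calls.

TASK

Set the clearance of the green strap creaser: turn its black T-handle screw clockwise (seen from above) until you feel the pressure foot bottom on the anvil, firmly but without forcing it, then back the screw off by a quarter of a turn and let go of it. Leave the spool, the wax and the pen beside it where they are.

Things in the scene. Friction and masses are not known exactly. Their poses are not given: they have to be found in the camera images.
- creaser: green cast C-frame fixed to the table; base 150 x 110 x 14 mm; origin at the centre of its underside, z up. Its head overhangs to its own -x; the vertical screw axis stands at (-30, 0) mm. Head top 88 mm, insert top 94 mm above the table; only the screw is higher. Starts 0.5 to 1.8 rad short of bottom; the handle's direction at bottom differs from machine to machine and cannot be seen
- handle (a point): centre of the black T-handle on the screw, on its axis, 121 mm above the table; turns with the screw, stays at its height. Bar 62 mm long (point x), 14 mm thick (y), 26 mm high (108 to 134 mm above the table), white mark towards -x, over a neck of 13 mm radius; room for fingers on both long sides down to 96 mm. Clockwise from above lowers the foot, 1.5 mm a turn
- foot_tip (a point): centre of the underside of the brass pressure foot (28 mm disc under the head); swivels freely; its clearance is far smaller than the error of this reading. The screw turns with about 0.04 N m friction and stays where left; once bottomed, resistance jumps to 0.1 and climbs by about 1.2 N m per rad. Firmly bottomed from about 0.2 N m, forced above about 0.7 N m
- anvil (a point): centre of the top face of the square steel anvil (44 x 44 mm), 32 mm above the table, right under the foot; z up. It stands on a stiff pad and sinks by 0.24 mm per rad that the screw is turned on after bottoming, which is too little to measure
- thread_ochre: spool of ochre thread standing left of the creaser, 50 x 63 x 44 mm high, origin at the centre of its underside; bystander
- beeswax: yellow block of beeswax, 34 x 52 x 19 mm, right of the creaser, origin at the centre of its underside; bystander
- pen_blue: blue pen lying right of the beeswax, 11 x 105 x 12 mm, origin at the centre of its underside; bystander
There are look-alikes about, which are no part of the job. There is more than one size of the creaser; the job needs the largest.

How it is judged:
By the outcome, as a careful person would: the job done as asked, in the order asked, and still so for the second after the job is handed in, with the robot touching nothing.
It also fails if it takes over 53 s, if anything falls off the work surface, if the arm or the gripper's body presses on something with over 40 N, if the wrist force passes 120 N, or if a joint passes its speed limit or range.

## Working session

There is one attempt and no reset: what is moved stays moved. The work goes in short steps, Python scripts to look and compute and a tool call to move; the robot and the scene stay as the last step left them, time stands still between calls to the robot, and variables do not carry over. Pictures are saved under pics/ and viewed, at most 10 in all, crops included, and the job is handed in when it is done.

Besides the shell and the picture viewer there is one more tool, called in YAML: its name, and indented under it one key for each argument. jog_arm: Moves the arm, as the interface text tells. Its arguments: {"type":"object","properties":{"moves":{"type":"array"},"squeeze":{"type":"number"}},"required":["moves"]}

```bash
mkdir -p pics; python3 - <<'E'
from cell import *
import cv2,numpy as np
s=observe();print(s)
for n in("scene","top"):
    cv2.imwrite(f"pics/{n}0.png",grab_frame(n)[:,:,::-1]);print(n,camera_info(n))
print(camera_info("wrist"))
E
```

```text
{'time': 0.0, 'joint_positions': array([ 9.61575681e-01,  3.13439107e-01,  1.49843926e+00,  1.74310839e-05,
        1.33098570e+00, -2.23362097e-01]), 'qd': array([-0.00121235,  0.00181618, -0.00114125, -0.00029164, -0.00077925,
        0.00060559]), 'joint_torque': array([-1.35055117e-03, -4.02193165e+01, -2.52274060e+01,  6.94217649e-02,
        3.50655697e-02, -9.19772469e-05]), 'tool_pos': array([0.19755472, 0.48637017, 0.40416569]), 'tcp_rot': array([-6.02256891e-01, -3.08278452e+00,  1.81551458e-03]), 'contact_force': array([0.30292143, 0.46760566, 0.45903665]), 'wrist_torque': array([0.06277307, 0.04516456, 0.0181376 ]), 'gripper_force': 0.0, 'finger_gap': 1.0026982327087566}
scene {'K': array([[387.24147029,   0.        , 328.74203474],
       [  0.        , 387.24147029, 194.73001308],
       [  0.        ,   0.        ,   1.        ]]), 'R': array([[ 0.70216121, -0.71194617,  0.01011365],
       [-0.35519136, -0.36254956, -0.86162458],
       [ 0.61709702,  0.60140708, -0.50744537]]), 't': array([-0.39997057,  0.31296062,  0.63800964])}
top {'K': array([[381.44891588,   0.        , 324.82976084],
       [  0.        , 381.44891588, 193.81535864],
       [  0.        ,   0.        ,   1.        ]]), 'R': array([[ 0.02580021, -0.99944311, -0.02116178],
       [-0.99082971, -0.02275783, -0.13318625],
       [ 0.13263048,  0.02440395, -0.99086508]]), 't': array([0.0155611 , 0.62921302, 1.05923832])}
{'K': array([[322.79670479,   0.        , 319.00348027],
       [  0.        , 322.79670479, 200.33545815],
       [  0.        ,   0.        ,   1.        ]]), 'mount': array([[ 1.45030533e-04, -9.61463344e-01, -2.74933113e-01,
         6.96631455e-02],
       [ 9.99999949e-01,  6.08576568e-05,  3.14687882e-04,
        -7.80261286e-04],
       [-2.85829078e-04, -2.74933145e-01,  9.61463304e-01,
         1.99189819e-02],
       [ 0.00000000e+00,  0.00000000e+00,  0.00000000e+00,
         1.00000000e+00]])}
```

View pics/scene0.png

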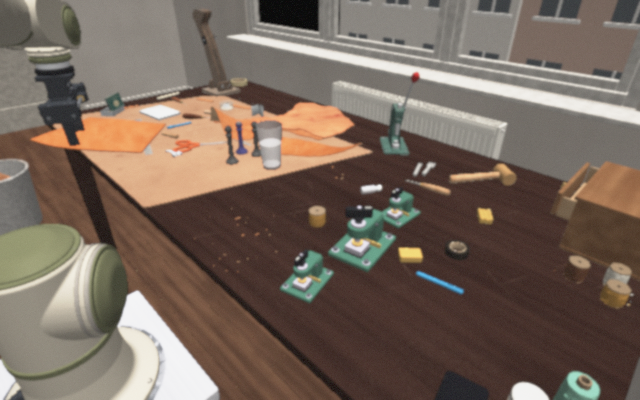

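View pics/top0.png

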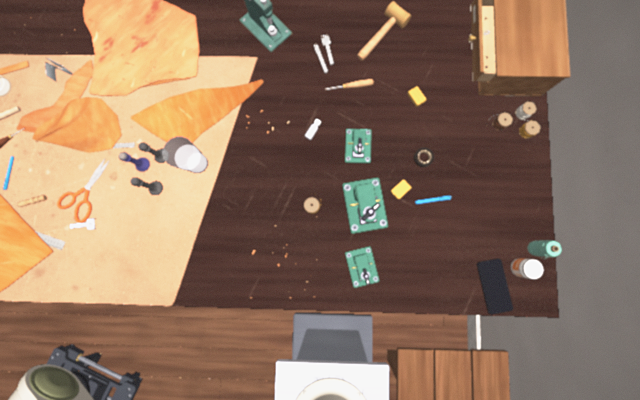

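The largest creaser is the middle one: top view about (366,206), scene view about (362,238). Its handle is near (371,212) in the top view. The spool is at (312,205), the wax at (401,189) and the pen at (433,200). The two smaller creasers at (358,146) and (363,267) are look-alikes.

```bash
cat > h.py <<'E'
import numpy as np,cv2
from cell import *
from scipy.spatial.transform import Rotation as Ro
def ray(n,uv,z,s=None):
    c=camera_info(n);d=np.linalg.inv(c["K"])@np.array([uv[0],uv[1],1.])
    if n=="wrist":
        R=Ro.from_rotvec(s["tcp_rot"]).as_matrix();M=c["mount"]
        o=R@M[:3,3]+s["tool_pos"];d=R@M[:3,:3]@d
    else: o=-c["R"].T@c["t"];d=c["R"].T@d
    return o+d*(z-o[2])/d[2]
E
python3 - <<'E'
from h import *
im=cv2.imread("pics/top0.png")
c=im[165:245,330:410]
hsv=cv2.cvtColor(c,cv2.COLOR_BGR2HSV)
m=cv2.inRange(hsv,(60,60,50),(95,255,255))
cn=max(cv2.findContours(m,0,2)[0],key=cv2.contourArea)
b=cv2.boxPoints(cv2.minAreaRect(cn))+[330,165]
P=[ray("top",p,0.012) for p in b];print(b,np.round(P,3),[np.linalg.norm(P[i]-P[i-1]) for i in range(4)],np.mean(P,0))
print(ray("top",(371,212),0.134))
cv2.imwrite("pics/c0.png",cv2.resize(c,None,fx=7,fy=7,interpolation=cv2.INTER_CUBIC))
E
```

```text
[[341.71199131 183.41600037]
 [378.67199707 176.69599915]
 [387.77600098 226.76800537]
 [350.81599426 233.48800659]] [[ 0.665 -0.018  0.012]
 [ 0.688 -0.127  0.012]
 [ 0.54  -0.155  0.012]
 [ 0.517 -0.047  0.012]] [np.float64(0.15050176026983222), np.float64(0.1118398210525136), np.float64(0.15057331097766757), np.float64(0.10983945784656941)] [ 0.60252129 -0.08681613  0.012     ]
[ 0.57106489 -0.09362235  0.134     ]
```

View pics/c0.png

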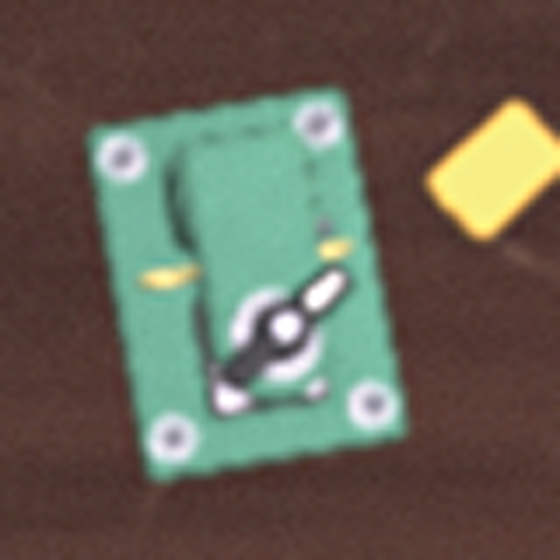

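```bash
python3 - <<'E'
from h import *
a=ray("top",(330+220/7,165+385/7),0.134);b=ray("top",(330+340/7,165+278/7),0.134)
print(a,b,np.linalg.norm(a-b),np.arctan2(*(b-a)[[1,0]]),(a+b)/2)
s=observe();R=Ro.from_rotvec(s["tcp_rot"]).as_matrix()
print(R.T@(np.array([.573,-.092,.400])-s["tool_pos"]),np.arctan2(R[1,1],R[0,1]))
E
```

```text
[ 0.54948746 -0.06885842  0.134     ] [ 0.59073016 -0.11327333  0.134     ] 0.06061060153261823 -0.8224148814700223 [ 0.57010881 -0.09106587  0.134     ]
[-0.56548188 -0.3945736   0.00453264] 1.1849845863128166
```

jog_arm:
  moves:
    - [-2.8,-2.0,0,0,-1]
    - [-2.8,-2.0,0,0,-1]
    - [-2.8,-2.0,0,0,-1]
    - [-2.8,-2.0,0,0,-1]
    - [-2.8,-2.0,0,0,-1]
    - [-2.8,-2.0,0,0,-1]
    - [-2.8,-2.0,0,0,-1]
    - [-2.8,-2.0,0,0,-1]
    - [-2.8,-2.0,0,0,-1]
    - [-2.8,-2.0,0,0,-1]

```text
time: 0.93
tool_pos: [0.3822, 0.1942, 0.4046]
tcp_rot: [-0.602, -3.083, 0.0]
contact_force: [0.2, 0.1, 0.0]
finger_gap: 0.997
gripper_force: 0.0
```

jog_arm:
  moves:
    - [-2.8,-1.9,0,0,-1]
    - [-2.8,-1.9,0,0,-1]
    - [-2.8,-1.9,0,0,-1]
    - [-2.8,-1.9,0,0,-1]
    - [-2.8,-1.9,0,0,-1]
    - [-2.8,-1.9,0,0,-1]
    - [-2.8,-1.9,0,0,-1]
    - [-2.8,-1.9,0,0,-1]
    - [-2.8,-1.9,0,0,-1]
    - [-2.8,-1.9,0,0,-1]

```text
time: 1.77
tool_pos: [0.5703, -0.0872, 0.4043]
tcp_rot: [-0.602, -3.083, -0.0]
contact_force: [0.1, -0.3, 1.0]
finger_gap: 1.0
gripper_force: 0.0
```

jog_arm:
  moves:
    - [0,0,0,0.11,-1]
    - [0,0,0,0.11,-1]
    - [0,0,0,0.11,-1]
    - [0,0,0,0.11,-1]
    - [0,0,0,0,-1]
    - [0,0,0,0,-1]

```text
time: 2.27
tool_pos: [0.5697, -0.0856, 0.4044]
tcp_rot: [-1.256, -2.879, 0.0]
contact_force: [-0.2, -0.1, 0.7]
finger_gap: 0.998
gripper_force: 0.0
```

```bash
python3 - <<'E'
from h import *
s=observe();im=grab_frame("wrist")[:,:,::-1];cv2.imwrite("pics/w1.png",im)
print(s)
np.save("s1.npy",np.r_[s["tool_pos"],s["tcp_rot"]])
E
```

```text
{'time': 2.2667, 'joint_positions': array([-3.52493295e-01,  4.26615451e-01,  1.33725628e+00, -2.80310195e-05,
        1.37832339e+00, -1.10081168e+00]), 'qd': array([-0.00081801, -0.0014753 , -0.00108703, -0.0019932 ,  0.0005772 ,
       -0.0171052 ]), 'joint_torque': array([-5.70504286e-02, -4.56370246e+01, -2.55824625e+01,  2.41134729e-02,
        7.54041597e-02,  3.91825419e-01]), 'tool_pos': array([ 0.5696556 , -0.08563478,  0.40444119]), 'tcp_rot': array([-1.25558942e+00, -2.87911987e+00,  9.86841540e-05]), 'contact_force': array([-0.23380568, -0.1022469 ,  0.7216398 ]), 'wrist_torque': array([-0.00248668,  0.00572987, -0.03364283]), 'gripper_force': 0.0, 'finger_gap': 0.9978712302701269}
```

View pics/w1.png

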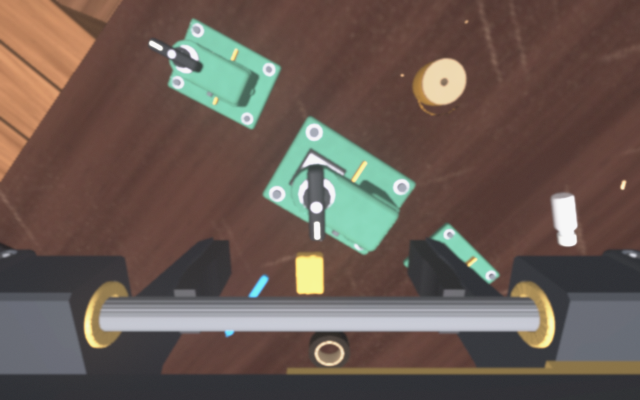

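The wrist view shows the large creaser. Its T-handle runs nearly straight down the picture from (315,166) to the white end at (317,238), with its centre at about (316,206). It lies between the fingers, so the tool is nearly aligned.

```bash
python3 - <<'E'
from h import *
v=np.load("s1.npy");s=dict(tool_pos=v[:3],tcp_rot=v[3:])
im=cv2.imread("pics/w1.png")
c=im[150:250,290:345];print()
a=ray("wrist",(315,166),.134,s);b=ray("wrist",(317,238),.134,s);m=(a+b)/2
print(a,b,np.linalg.norm(a-b),np.arctan2(*(b-a)[[1,0]]),m)
R=Ro.from_rotvec(s["tcp_rot"]).as_matrix()
print(R.T@(m-s["tool_pos"]), "yang",np.arctan2(R[1,1],R[0,1]), R.T@(b-a))
cv2.imwrite("pics/c1.png",cv2.resize(c,None,fx=6,fy=6,interpolation=cv2.INTER_CUBIC))
E
```

```text
[ 0.54950591 -0.06894669  0.134     ] [ 0.59186826 -0.11240879  0.134     ] 0.0606920295381323 -0.7982113275356698 [ 0.57068709 -0.09067774  0.134     ]
[-0.00453937 -0.00259496  0.27043963] yang 0.7483238312218801 [-6.06741600e-02  1.47231502e-03 -3.22726861e-05]
```

View pics/c1.png

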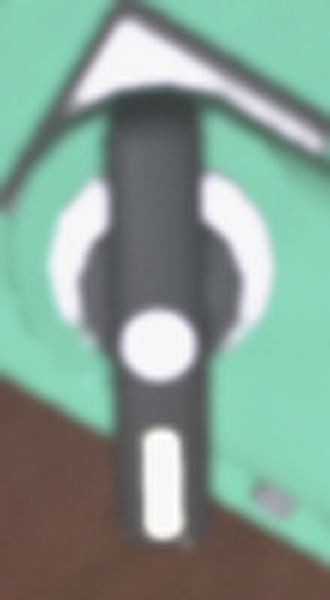

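The refined bar edges lean about 0.025 rad in the picture. The top view, the wrist view and the base outline agree on the screw axis to about 2 mm, at (0.5715, -0.0915). I'll correct for that and descend.

jog_arm:
  moves:
    - [-0.55,-0.27,0,-0.025,-1]
    - [0,0,2,0,-1]
    - [0,0,2,0,-1]
    - [0,0,2,0,-1]
    - [0,0,2,0,-1]
    - [0,0,2,0,-1]
    - [0,0,1.6,0,-1]
    - [0,0,1,0,-1]
    - [0,0,1,0,-1]
    - [0,0,0,0,-1]
    - [0,0,0,0,-1]

```text
time: 3.23
tool_pos: [0.5715, -0.0915, 0.269]
tcp_rot: [1.223, 2.893, 0.0]
contact_force: [0.5, -0.1, 0.9]
finger_gap: 1.0
gripper_force: 0.0
```

```bash
python3 - <<'E'
from h import *
s=observe();im=grab_frame("wrist")[:,:,::-1];cv2.imwrite("pics/w2.png",im)
R=Ro.from_rotvec(s["tcp_rot"]).as_matrix()
print(s["time"],s["tool_pos"],"yang",np.arctan2(R[1,1],R[0,1]),R[:,2],s["contact_force"],s["wrist_torque"])
np.save("s2.npy",np.r_[s["tool_pos"],s["tcp_rot"]])
t=[]
for i in range(6): grab_frame("wrist");o=observe();t.append(o["wrist_torque"])
print(np.mean(t,0),np.std(t,0))
E
```

```text
3.2333 [ 0.57152731 -0.09154618  0.26897168] yang 0.7707665754229208 [ 1.49571415e-04 -3.81369005e-05 -9.99999988e-01] [ 0.47684446 -0.13449126  0.86548403] [-0.00738772 -0.00704258 -0.01062811]
[-0.01337027  0.03011239 -0.01927645] [0.01477065 0.03465914 0.02216022]
```

View pics/w2.png

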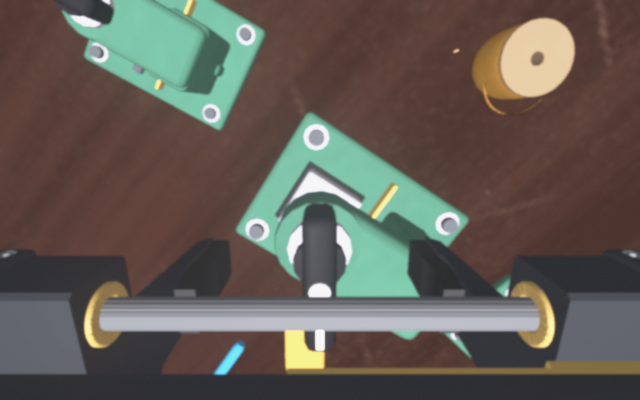

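The bar stands upright in the picture at column 319-320 and is centred between the fingers. The tips are clear of the head, so I'll close.

jog_arm:
  squeeze: 40
  moves:
    - [0,0,0,0,1]
    - [0,0,0,0,1]
    - [0,0,0,0,1]
    - [0,0,0,0,1]
    - [0,0,0,0,1]
    - [0,0,0,0,1]
    - [0,0,0,0,1]
    - [0,0,0,0,1]

```text
time: 4.25
tool_pos: [0.5714, -0.0915, 0.2687]
tcp_rot: [1.225, 2.893, -0.0]
contact_force: [0.4, 1.0, 1.1]
finger_gap: 0.42
gripper_force: 0.0
```

```bash
cat >> h.py <<'E'
def rd(n=4):
    t=[];f=[]
    for i in range(n): grab_frame("wrist");o=observe();t.append(np.r_[o["wrist_torque"],o["joint_torque"][5]]);f.append(o["contact_force"])
    R=Ro.from_rotvec(o["tcp_rot"]).as_matrix()
    print("t",round(o["time"],2),"pos",o["tool_pos"].round(4),"yang",np.arctan2(R[1,1],R[0,1]).round(4),"q6",o["joint_positions"][5].round(3),"F",np.mean(f,0).round(1),"T",np.mean(t,0).round(3),"gap",o["finger_gap"].round(3),"gf",o["gripper_force"])
E
python3 -c "from h import *;rd()"
```

```text
Traceback (most recent call last):
  File "h.py", line 15, in rd
    print("t",round(o["time"],2),"pos",o["tool_pos"].round(4),"yang",np.arctan2(R[1,1],R[0,1]).round(4),"q6",o["joint_positions"][5].round(3),"F",np.mean(f,0).round(1),"T",np.mean(t,0).round(3),"gap",o["finger_gap"].round(3),"gf",o["gripper_force"])
                                                                                                                                                                                                        ^^^^^^^^^^^^^^^^^^^^^
AttributeError: 'float' object has no attribute 'round'
```

jog_arm:
  squeeze: 40
  moves:
    - [0,0,0,0,1]
    - [0,0,0,0,1]
    - [0,0,0,0,1]
    - [0,0,0,0,1]
    - [0,0,0,0,1]
    - [0,0,0,0,1]
    - [0,0,0,0,1]
    - [0,0,0,0,1]

```text
time: 5.12
tool_pos: [0.5714, -0.0915, 0.2688]
tcp_rot: [1.224, 2.893, 0.0]
contact_force: [3.0, 2.3, -0.2]
finger_gap: 0.266
gripper_force: 40.0
```

```bash
sed -i 's/o\["finger_gap"\].round(3)/round(o["finger_gap"],3)/' h.py
python3 -c "from h import *;rd()"
```

```text
t 5.32 pos [ 0.5714 -0.0915  0.2687] yang 0.77 q6 -1.131 F [ 2.   1.9 -0.8] T [ 0.293 -0.348 -0.014 -0.015] gap 0.269 gf 39.99996364116669
```

```bash
python3 - <<'E'
from h import *
a=grab_frame("wrist")[:,:,::-1];b=grab_frame("top")[165:245,330:410,::-1];c=grab_frame("scene")[180:280,310:430,::-1]
A=cv2.resize(a,(640,400));B=cv2.resize(np.hstack([cv2.resize(b,(320,320)),cv2.resize(c,(384,320))]),(440,200))
cv2.imwrite("pics/w3.png",np.vstack([A,np.hstack([B,np.zeros((200,200,3),np.uint8)])]))
E
```

```text
(no output)
```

View pics/w3.png

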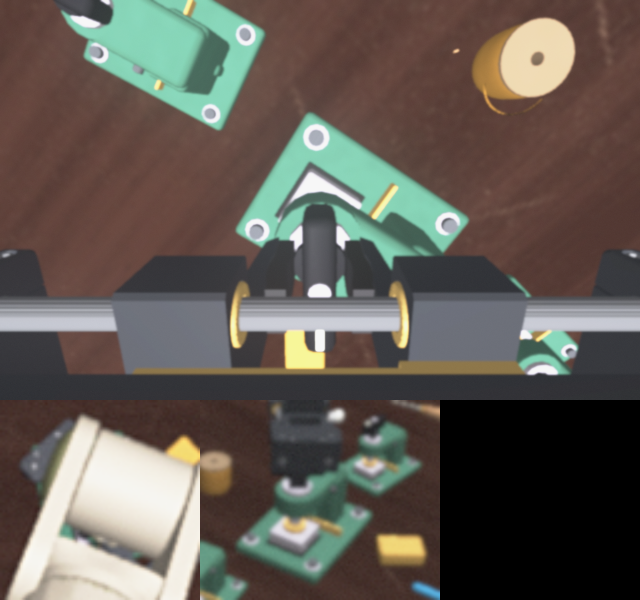

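The fingers have stopped on the neck at about 23 mm opening, because the tips are below the bar; there is a visible gap between the bar (308-332) and the fingers (293 and 345). I'll open, rise 1 cm and grip the bar itself.

jog_arm:
  moves:
    - [0,0,0,0,0.2]
    - [0,0,0,0,0.2]
    - [0,0,0,0,0.2]
    - [0,0,0,0,0.2]
    - [0,0,-0.5,0,0.2]
    - [0,0,-0.4,0,1]
    - [0,0,0,0,1]
    - [0,0,0,0,1]
    - [0,0,0,0,1]
    - [0,0,0,0,1]
    - [0,0,0,0,1]
    - [0,0,0,0,1]

```text
time: 6.47
tool_pos: [0.5715, -0.0915, 0.2779]
tcp_rot: [1.224, 2.893, 0.0]
contact_force: [-0.5, 1.4, 4.1]
finger_gap: 0.152
gripper_force: 40.0
```

jog_arm:
  moves:
    - [0,0,0,0,1]
    - [0,0,0,0,1]
    - [0,0,0,0,1]

```text
time: 6.72
tool_pos: [0.5715, -0.0915, 0.2779]
tcp_rot: [1.224, 2.893, 0.0]
contact_force: [1.9, 0.9, 4.3]
finger_gap: 0.154
gripper_force: 40.0
```

```bash
python3 -c "from h import *;rd()"
```

```text
t 6.92 pos [ 0.5715 -0.0915  0.2779] yang 0.77 q6 -1.131 F [1.  1.5 4.3] T [ 0.222 -0.172  0.035  0.026] gap 0.158 gf 40.00092448666692
```

jog_arm:
  moves:
    - [0,0,0,0.1,1]
    - [0,0,0,0.1,1]
    - [0,0,0,0.1,1]
    - [0,0,0,0.1,1]
    - [0,0,0,0,1]

```text
time: 7.33
tool_pos: [0.5716, -0.0914, 0.2779]
tcp_rot: [1.779, 2.588, 0.001]
contact_force: [2.2, 2.2, 3.7]
finger_gap: 0.154
gripper_force: 40.0
```

```bash
python3 -c "from h import *;rd()"
```

```text
t 7.53 pos [ 0.5715 -0.0914  0.2779] yang 0.3724 q6 -0.734 F [3.3 2.6 4.5] T [ 0.442 -0.498 -0.026  0.215] gap 0.156 gf 40.00091261230409
```

jog_arm:
  moves:
    - [0,0,0,0.05,1]
    - [0,0,0,0.05,1]
    - [0,0,0,0,1]

```text
time: 7.78
tool_pos: [0.5716, -0.0914, 0.2779]
tcp_rot: [1.902, 2.5, 0.001]
contact_force: [3.7, 3.8, 3.4]
finger_gap: 0.155
gripper_force: 40.0
```

```bash
python3 -c "from h import *;rd()"
```

```text
t 7.98 pos [ 0.5715 -0.0914  0.2779] yang 0.2729 q6 -0.634 F [4.8 3.3 4.4] T [ 0.535 -0.691 -0.05   0.064] gap 0.154 gf 40.00102682970464
```

jog_arm:
  moves:
    - [0,0,0,0.05,1]
    - [0,0,0,0.05,1]
    - [0,0,0,0,1]

```text
time: 8.23
tool_pos: [0.5716, -0.0914, 0.2779]
tcp_rot: [2.024, 2.402, 0.001]
contact_force: [4.4, 3.2, 3.9]
finger_gap: 0.158
gripper_force: 40.0
```

```bash
python3 -c "from h import *;rd(3)"
```

```text
t 8.38 pos [ 0.5716 -0.0914  0.2779] yang 0.1729 q6 -0.534 F [3.9 3.7 4.6] T [ 0.48  -0.718 -0.04   0.074] gap 0.155 gf 40.001091454178095
```

jog_arm:
  moves:
    - [0,0,0,0.05,1]
    - [0,0,0,0.05,1]
    - [0,0,0,0,1]

```text
time: 8.63
tool_pos: [0.5716, -0.0914, 0.2779]
tcp_rot: [2.141, 2.298, 0.001]
contact_force: [4.1, 3.4, 3.9]
finger_gap: 0.158
gripper_force: 40.0
```

```bash
python3 -c "from h import *;rd(3)"
```

```text
t 8.78 pos [ 0.5716 -0.0914  0.2779] yang 0.0729 q6 -0.434 F [4.3 3.7 3.4] T [ 0.536 -0.782 -0.025  0.074] gap 0.154 gf 40.00097991898656
```

jog_arm:
  moves:
    - [0,0,0,0.05,1]
    - [0,0,0,0.05,1]
    - [0,0,0,0,1]

```text
time: 9.03
tool_pos: [0.5716, -0.0914, 0.2779]
tcp_rot: [2.253, 2.188, 0.002]
contact_force: [5.0, 3.0, 2.1]
finger_gap: 0.155
gripper_force: 40.0
```

```bash
python3 -c "from h import *;rd(3)"
```

```text
t 9.18 pos [ 0.5716 -0.0914  0.2779] yang -0.0271 q6 -0.334 F [5.2 3.7 3.7] T [ 0.524 -0.811 -0.01   0.074] gap 0.155 gf 40.00075441785157
```

jog_arm:
  moves:
    - [0,0,0,0.05,1]
    - [0,0,0,0.05,1]
    - [0,0,0,0,1]

```text
time: 9.43
tool_pos: [0.5717, -0.0914, 0.2779]
tcp_rot: [2.36, 2.072, 0.002]
contact_force: [5.4, 3.7, 3.9]
finger_gap: 0.155
gripper_force: 40.0
```

```bash
python3 -c "from h import *;rd(3)"
```

```text
t 9.58 pos [ 0.5717 -0.0914  0.2779] yang -0.1271 q6 -0.234 F [5.  3.3 3.5] T [ 0.554 -0.854 -0.049  0.074] gap 0.153 gf 40.00085731968284
```

jog_arm:
  moves:
    - [0,0,0,0.05,1]
    - [0,0,0,0.05,1]
    - [0,0,0,0,1]

```text
time: 9.83
tool_pos: [0.5717, -0.0914, 0.2779]
tcp_rot: [2.46, 1.952, 0.002]
contact_force: [5.3, 2.9, 3.0]
finger_gap: 0.154
gripper_force: 40.0
```

```bash
python3 -c "from h import *;rd(3)"
```

```text
t 9.98 pos [ 0.5717 -0.0915  0.2779] yang -0.2271 q6 -0.134 F [5.2 3.2 3.4] T [ 0.512 -0.884 -0.067  0.074] gap 0.153 gf 40.0007785577327
```

jog_arm:
  moves:
    - [0,0,0,0.05,1]
    - [0,0,0,0.05,1]
    - [0,0,0,0,1]

```text
time: 10.23
tool_pos: [0.5717, -0.0914, 0.2779]
tcp_rot: [2.555, 1.826, 0.002]
contact_force: [6.2, 3.2, 3.9]
finger_gap: 0.155
gripper_force: 40.0
```

```bash
python3 -c "from h import *;rd(3)"
```

```text
t 10.38 pos [ 0.5717 -0.0915  0.2779] yang -0.3271 q6 -0.034 F [5.7 3.5 3.4] T [ 0.521 -0.931 -0.012  0.074] gap 0.155 gf 40.00064964406192
```

jog_arm:
  moves:
    - [0,0,0,0.05,1]
    - [0,0,0,0.05,1]
    - [0,0,0,0,1]

```text
time: 10.63
tool_pos: [0.5717, -0.0915, 0.2779]
tcp_rot: [2.643, 1.696, 0.002]
contact_force: [6.2, 2.7, 3.2]
finger_gap: 0.156
gripper_force: 40.0
```

```bash
python3 -c "from h import *;rd(3)"
```

```text
t 10.78 pos [ 0.5717 -0.0915  0.2779] yang -0.4271 q6 0.066 F [6.6 3.1 2.7] T [ 0.474 -0.988 -0.039  0.074] gap 0.158 gf 40.000705886632204
```

jog_arm:
  moves:
    - [0,0,0,0.05,1]
    - [0,0,0,0.05,1]
    - [0,0,0,0,1]

```text
time: 11.03
tool_pos: [0.5718, -0.0915, 0.2779]
tcp_rot: [2.724, 1.562, 0.003]
contact_force: [6.1, 3.3, 3.4]
finger_gap: 0.158
gripper_force: 40.0
```

```bash
python3 -c "from h import *;rd(3)"
```

```text
t 11.18 pos [ 0.5718 -0.0915  0.2779] yang -0.5271 q6 0.166 F [6.3 2.8 2.6] T [ 0.452 -1.012 -0.037  0.074] gap 0.156 gf 40.00063542276621
```

jog_arm:
  moves:
    - [0,0,0,0.05,1]
    - [0,0,0,0.05,1]
    - [0,0,0,0,1]

```text
time: 11.43
tool_pos: [0.5718, -0.0915, 0.2779]
tcp_rot: [2.799, 1.424, 0.003]
contact_force: [6.1, 2.7, 3.6]
finger_gap: 0.157
gripper_force: 40.0
```

```bash
python3 -c "from h import *;rd(3)"
```

```text
t 11.58 pos [ 0.5718 -0.0915  0.2779] yang -0.6272 q6 0.266 F [6.5 2.8 2.4] T [ 0.429 -1.065 -0.039  0.073] gap 0.156 gf 40.00055246986449
```

jog_arm:
  moves:
    - [0,0,0,0.05,1]
    - [0,0,0,0.05,1]
    - [0,0,0,0,1]

```text
time: 11.83
tool_pos: [0.5718, -0.0915, 0.2779]
tcp_rot: [2.867, 1.282, 0.003]
contact_force: [6.2, 2.7, 2.2]
finger_gap: 0.158
gripper_force: 40.0
```

```bash
python3 -c "from h import *;rd(3)"
```

```text
t 11.98 pos [ 0.5718 -0.0916  0.2779] yang -0.7272 q6 0.366 F [6.8 3.  2.4] T [ 0.452 -1.051 -0.031  0.073] gap 0.157 gf 40.00052724033594
```

jog_arm:
  moves:
    - [0,0,0,0.05,1]
    - [0,0,0,0.05,1]
    - [0,0,0,0,1]

```text
time: 12.23
tool_pos: [0.5718, -0.0916, 0.2779]
tcp_rot: [2.927, 1.137, 0.003]
contact_force: [7.5, 3.2, 2.5]
finger_gap: 0.156
gripper_force: 40.0
```

```bash
python3 -c "from h import *;rd(3)"
```

```text
t 12.38 pos [ 0.5718 -0.0916  0.2779] yang -0.8272 q6 0.466 F [6.9 2.6 2.5] T [ 0.393 -1.104 -0.012  0.073] gap 0.153 gf 40.000562109053135
```

jog_arm:
  moves:
    - [0,0,0,0.05,1]
    - [0,0,0,0.05,1]
    - [0,0,0,0,1]

```text
time: 12.63
tool_pos: [0.5718, -0.0916, 0.2779]
tcp_rot: [2.98, 0.99, 0.003]
contact_force: [6.3, 1.8, 1.9]
finger_gap: 0.154
gripper_force: 40.0
```

```bash
python3 -c "from h import *;rd(3)"
```

```text
t 12.78 pos [ 0.5718 -0.0916  0.2779] yang -0.9268 q6 0.566 F [7.5 2.2 2. ] T [ 0.388 -1.147  0.119  0.262] gap 0.157 gf 40.00041022896767
```

Bottom felt: the torque rose clearly in this last step. I'll turn a little further so it is firm, aiming for about 0.3 N m.

jog_arm:
  moves:
    - [0,0,0,0.04,1]
    - [0,0,0,0.04,1]
    - [0,0,0,0,1]

```text
time: 13.03
tool_pos: [0.5718, -0.0916, 0.2779]
tcp_rot: [3.017, 0.871, 0.003]
contact_force: [7.7, 1.7, 2.7]
finger_gap: 0.154
gripper_force: 40.0
```

```bash
python3 -c "from h import *;rd(6)"
```

```text
t 13.33 pos [ 0.5718 -0.0916  0.2779] yang -1.0066 q6 0.645 F [7.6 2.3 2.3] T [ 0.355 -1.153  0.236  0.283] gap 0.154 gf 40.000663977116346
```

Reading about 0.24-0.28 N m: firm, not forced, and only about 0.12 rad past contact. Now back off a quarter turn.

jog_arm:
  moves:
    - [0,0,0,-0.1,1]
    - [0,0,0,-0.1,1]
    - [0,0,0,-0.1,1]
    - [0,0,0,-0.1,1]
    - [0,0,0,-0.1,1]
    - [0,0,0,-0.1,1]
    - [0,0,0,-0.1,1]
    - [0,0,0,-0.1,1]

```text
time: 14.0
tool_pos: [0.5717, -0.0914, 0.2779]
tcp_rot: [2.433, 1.985, 0.002]
contact_force: [5.6, 3.3, 3.8]
finger_gap: 0.159
gripper_force: 40.0
```

jog_arm:
  moves:
    - [0,0,0,-0.1,1]
    - [0,0,0,-0.1,1]
    - [0,0,0,-0.1,1]
    - [0,0,0,-0.1,1]
    - [0,0,0,-0.1,1]
    - [0,0,0,-0.1,1]
    - [0,0,0,-0.1,1]
    - [0,0,0,-0.08,1]
    - [0,0,0,0,1]
    - [0,0,0,0,1]

```text
time: 14.83
tool_pos: [0.5715, -0.0915, 0.2779]
tcp_rot: [1.508, 2.756, 0.0]
contact_force: [3.8, 3.4, 4.9]
finger_gap: 0.156
gripper_force: 40.0
```

```bash
python3 -c "from h import *;rd(4)"
```

```text
t 15.03 pos [ 0.5715 -0.0915  0.2779] yang 0.5687 q6 -0.93 F [3.5 3.2 4.8] T [ 0.496 -0.601  0.04   0.019] gap 0.156 gf 40.00119851902127
```

jog_arm:
  moves:
    - [0,0,0,0,-1]
    - [0,0,0,0,-1]
    - [0,0,0,0,-1]
    - [0,0,0,0,-1]
    - [0,0,0,0,-1]
    - [0,0,0,0,-1]
    - [0,0,0,0,-1]
    - [0,0,0,0,-1]
    - [0,0,0,0,-1]
    - [0,0,0,0,-1]

```text
time: 15.87
tool_pos: [0.5714, -0.0915, 0.2777]
tcp_rot: [1.507, 2.756, -0.0]
contact_force: [0.9, 0.9, 0.6]
finger_gap: 0.887
gripper_force: 0.0
```

jog_arm:
  moves:
    - [0,0,-1,0,-1]
    - [0,0,-2,0,-1]
    - [0,0,-2,0,-1]
    - [0,0,-2,0,-1]
    - [0,0,-2,0,-1]
    - [0,0,-2,0,-1]
    - [0,0,-1.6,0,-1]
    - [0,0,0,0,-1]
    - [0,0,0,0,-1]
    - [0,0,0,0,-1]

```text
time: 16.7
tool_pos: [0.5712, -0.0915, 0.4028]
tcp_rot: [-1.507, -2.755, 0.0]
contact_force: [-0.9, 0.0, -0.7]
finger_gap: 1.001
gripper_force: 0.0
```

```bash
python3 - <<'E'
from h import *
rd(1);cv2.imwrite("pics/w4.png",grab_frame("wrist")[:,:,::-1])
E
```

```text
t 16.75 pos [ 0.5713 -0.0915  0.4025] yang 0.57 q6 -0.931 F [-0.   0.3 -0.7] T [-0.034 -0.026  0.004  0.   ] gap 0.999 gf 0.0
```

View pics/w4.png

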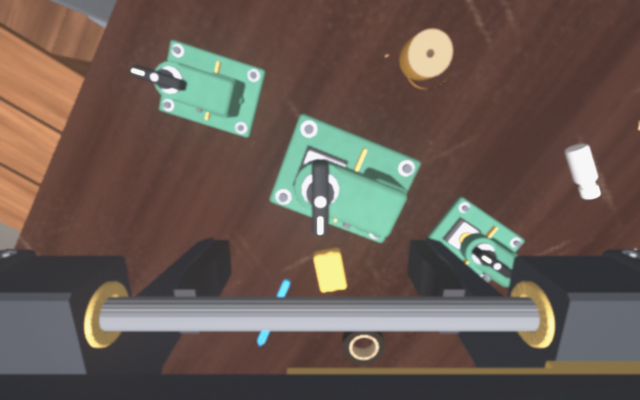

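The handle is upright in the picture, from (320,163) to (320,234), so it followed the tool without slipping. The spool, wax and pen are undisturbed and the gripper is clear. I'll hand it in.

```bash
python3 -c "from cell import *;print(sign_off())"
```

```text
the job is handed in; nothing more can be done
None
```

I turned the large creaser's screw clockwise until it bottomed firmly (about 0.25–0.3 N m), backed it off a quarter turn (1.575 rad), released it, and handed the job in at about 17 s; the spool, wax and pen were not touched.

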